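# Check the mailroom's parcel scale with its weights

## Robot

A 6-joint arm with a two-finger parallel gripper is mounted at the origin on the work surface. World frame = base frame: x ahead of the robot, y to its left, z up, the work surface at z = 0. Lengths are in mm, angles in rad, forces in N, time in s.
With the tool pointing down it reaches from about 300 to 775 mm from the base axis. Payload 14.6 kg.
Tool frame: the origin (TCP) lies on the centre line of the jaws, within the pads' length; the fingertips stand 19 mm ahead of it and the grasp point (between the pads) is the TCP (bot.tip_reach is the distance from the TCP to the fingertips, in mm); y points along the fingers, x is the direction in which the jaws open and shut, and the axes are right-handed (so a half turn about y gives the same grasp; the last joint's range is limited). The gripper opens to 85 mm and grips with 20 to 120 N. Pads are 22 mm wide; open, the fingers measure 114 mm over their backs; the gripper's body (76 mm by 85 mm) begins 54 mm behind the grasp point. The pads swing forward as they close: fully open they stand 13 mm farther back than shut.
Start: joints at [1.261, 0.3, 1.521, -0, 1.321, -0.067], TCP at [132.23, 533.858, 250.281] pointing down, gripper open.
Joint ranges: [-3.03, 3.03], [-0.79, 2.21], [0.23, 2.52], [-1.04, 4.18], [0, 3.07], [-2.55, 2.55]. Speed limits (rad/s): [2.22, 2.22, 2.57, 3.14, 3.14, 3.14].

## Interface

Orientations are given as a unit quaternion [w, x, y, z].
In Python, from rig import bot gives the robot as it stands. Calls block until the motion is done:
- bot.move_to(position, orientation): joint-space move of the TCP to a pose.
- bot.servo_line(position, attitude=None, speed=150, until_force=None): straight line of the TCP; attitude=None keeps the orientation; speed is the mean speed in mm/s. With until_force (N) it stops when the force on the tool has changed by that much, and returns True; else False.
- bot.move_joints(angles): joint-space move.
- bot.move_gripper(opening, grip_force=None): finger opening in mm; grip_force is the grip in N (None keeps the last); returns when the fingers have stopped.
- bot.dwell(seconds).
- bot.ik(position, orientation): joint angles nearest the present ones, or None.
- bot.read_state(): the state.
- bot.read_camera(name): name is "scene" or "side" or "wrist"; returns a dict with "image" (400x640x3 uint8, blue, green, red), "depth" (400x640 float32, mm along the optical axis (not along the pixel's ray), 0 where there is no reading), "fovy" (degrees; the focal length in pixels is half the picture's height over the tangent of half this angle, whatever the lens; pixels are square), "cx", "cy" (the principal point, pixels), "k1" (the pictures are not rectified: a ray, as slopes to the right and down, at radius r is drawn at 1 + k1 r^2 times it, then the intrinsics apply), "eye" and "attitude" of the camera in the world; the wrist camera has in their place "mount" (4x4, takes a point from camera to tool coordinates, whose origin is the TCP and whose axes are the tool frame's). Camera axes: x right, y down, z forward; pixel columns grow to the right and rows downward; lengths in mm; the calibration is good to about 2 mm. A picture is of the moment at which its call begins: read the wrist's pose just before it.
A pose or a line that the arm cannot do raises bot.MotionError and nothing moves.
- bot.finish_job(): hands the job in, once; it reports no verdict.
The state is a dict: "clock": time; "joint_positions": joint angles; "qvel": joint speeds; "effort": joint torques, N m; "ee_pos": TCP position; "tool_rot": TCP orientation; "ft_force": force on the tool from outside, world axes, zero at the start; "moment": the same for the moment, N m; "grip_width": finger opening in mm.
Only numpy, scipy, OpenCV 4.12 (cv2) and the standard library are available. Lean on these libraries where they do the work, as an engineer would, in place of code of your own. Each camera call takes 0.05 s, during which the arm holds its last target.

## Task

Check the parcel scale: with its round plate empty, press the white zero button right down. Then gently build the three flat steel check weights into one centred stack on the plate, one after another, the largest at the bottom and the smallest on top, each lying flat and let go before the next, with no edge sticking out past the plate or the weight under it. Leave the parcel, tape roll and stapler where they are.

Things in the scene. Friction and masses are not known exactly. Their poses are not given: they have to be found in the camera images.
- scale: grey parcel scale, fixed to the table: housing 235 mm along its x, 190 mm along y, 40 mm high, with a fixed round steel plate held above it. Origin on the table straight under the plate's centre; z up. The housing reaches 155 mm to its -x (the side with display and button, towards the robot) and 80 mm to its +x.
- plate_top (a point): centre of the upper face of the scale's round steel plate, 62 mm above the table; axes as the scale's. The plate's radius is 77 mm.
- zero_button_top (a point): centre of the top of the white zero button, 30 mm across, on the scale's front ledge, 120 mm from the plate's centre along the scale's -x and 55 mm along its -y. It is pressed straight down; the dark display lies beside it.
- zero_button (a joint): travel of the zero button, 0 (up) to 0.006 m (fully down); a spring pushes it back, about 5 N at full travel.
- weight_large: largest of three flat steel discs: 134 mm across, 12 mm thick, 0.85 kg. A flush bar 20 mm wide crosses its middle along its own x, between two D-shaped through windows (together a circle of 43 mm radius, so each 33 mm deep along y). Pick it up by the bar's middle, a finger in each window, closing along y; open only part way, about 38 mm. Origin: centre of underside, z up.
- weight_medium: middle disc: same thickness, bar and windows as the large one, but 118 mm across, 0.6 kg. Origin: centre of its underside, bar along its x, z up. Lies flat on the table.
- weight_small: smallest disc: same thickness, bar and windows as the large one, but 102 mm across, 0.38 kg. Origin: centre of its underside, bar along its x, z up. Lies flat on the table.
- parcel: cardboard parcel, 170 x 120 x 70 mm, loose bystander beyond the scale. Origin: centre of its underside.
- tape_roll: roll of brown packing tape lying flat, 110 mm across, 48 mm high, with a 76 mm hole and no bar; loose bystander. Origin: centre of its underside.
- stapler: black stapler, 150 x 36 x 44 mm, loose bystander beyond the weights. Origin: centre of its underside, long along x.
Things that resemble listed ones, but are neither listed nor needed, are in the scene too. Leave any pink or yellow look-alike of the weight_medium alone. Leave any red look-alike of the weight_large alone.

How it is judged (in metres and radians):
On the way, in this order (a step that is already met when the one before it is completed fails the run):
1. the zero button is pressed down (more than 4 mm) while the plate is empty (value of joint zero_button above 0.004 m and horizontal distance between each of weight_large, weight_medium, weight_small and plate_top above 0.1 m), for 0.05 s.
2. the large weight lies flat on the plate, inside its edge, let go (horizontal distance between weight_large and plate_top below 0.01 m and z of weight_large in the frame of plate_top between -0.004 and 0.004 m and angle between weight_large's own z axis and vertical below 0.06 rad and contact force between the fingers and weight_large below 0.1 N), for 0.2 s.
3. the medium weight lies flat on the large one, inside its edge, let go (all of step 2 and horizontal distance between weight_medium and weight_large below 0.008 m and z of weight_medium in the frame of plate_top between 0.008 and 0.016 m and angle between weight_medium's own z axis and vertical below 0.06 rad and contact force between the fingers and weight_medium below 0.1 N), for 0.2 s.
At the end, for the whole second after the job is handed in: All three weights lie flat (tilt under 0.06 rad), released and at rest in one stack on the scale's plate: the large one on the plate with its centre within 10 mm of the plate's, the medium one on it within 8 mm of the large one's centre, the small one on that within 8 mm of the medium one's centre (all of step 3 and horizontal distance between weight_small and weight_medium below 0.008 m and z of weight_small in the frame of plate_top between 0.02 and 0.028 m and angle between weight_small's own z axis and vertical below 0.06 rad and contact force between the fingers and weight_small below 0.1 N and linear speed of each of weight_large, weight_medium, weight_small below 0.02 m/s and angular speed of each of weight_large, weight_medium, weight_small below 0.1 rad/s); the robot touches nothing.
It fails at once if the scale is struck or pressed hard (over 100 N) (contact force between scale and anything else above 100 N).
It fails at once if a weight is dropped onto the plate or the stack (falls on it unheld from more than about 13 mm, reaching 0.5 m/s) ((horizontal distance between weight_large and plate_top below 0.06 m and contact force between the fingers and weight_large below 0.1 N and linear speed of weight_large above 0.5 m/s) or (horizontal distance between weight_medium and plate_top below 0.06 m and contact force between the fingers and weight_medium below 0.1 N and linear speed of weight_medium above 0.5 m/s) or (horizontal distance between weight_small and plate_top below 0.06 m and contact force between the fingers and weight_small below 0.1 N and linear speed of weight_small above 0.5 m/s)).
It fails at once if the parcel is moved by more than 20 mm (distance of parcel from where it was at the start of the episode above 0.02 m).
It fails at once if the tape roll is moved by more than 20 mm (distance of tape_roll from where it was at the start of the episode above 0.02 m).
It fails at once if the stapler is moved by more than 20 mm (distance of stapler from where it was at the start of the episode above 0.02 m).
It also fails if it takes over 67 s, if anything falls off the work surface, if the arm or the gripper's body presses on something with over 40 N, if the wrist force passes 120 N, or if a joint passes its speed limit or range.

## Working session

There is one attempt and no reset: what is moved stays moved. The work goes in short steps, each a Python script; the robot and the scene stay as the last script left them, time stands still between calls to the robot, and variables do not carry over. Pictures are saved under pics/ and viewed, and the job is handed in when it is done.

```bash
ls; mkdir -p pics; python3 - <<'E'
from rig import bot
import cv2
s=bot.read_state();print(s)
for n in("scene","side","wrist"):
    c=bot.read_camera(n);cv2.imwrite(f"pics/{n}0.png",c["image"]);print(n,{k:v for k,v in c.items() if k not in("image","depth")})
E
```

```text
pics
{'clock': 0.0, 'joint_positions': array([ 1.26138822e+00,  3.00452995e-01,  1.52162043e+00,  1.26371019e-05,
        1.32066366e+00, -6.65848285e-02]), 'qvel': array([ 0.00095931, -0.0001646 ,  0.0011467 , -0.00037502, -0.00109987,
        0.00036095]), 'effort': array([-4.45864916e-04, -5.43518722e+01, -3.61776209e+01, -1.46884149e-04,
        4.22940051e-03, -3.59901310e-05]), 'ee_pos': array([132.1696801 , 533.65828861, 249.71457967]), 'tool_rot': array([-0.55665269,  0.55710072,  0.43542463, -0.43609857]), 'ft_force': array([0.41301676, 1.03848059, 0.1774453 ]), 'moment': array([ 9.12697031e-05, -3.10356562e-02,  2.37282639e-02]), 'grip_width': 85.34478832218693}
scene {'fovy': 54.405059175894465, 'cx': 314.20037767036166, 'cy': 199.57992977938758, 'k1': 0.019670442247789167, 'eye': array([1147.58986192, -629.45736235,  996.9440277 ]), 'attitude': array([-0.35036005,  0.84979647,  0.36766086, -0.14113569])}
side {'fovy': 53.316121230349005, 'cx': 316.04386153011535, 'cy': 203.02328430228354, 'k1': -0.008479685426974366, 'eye': array([ 152.32001219, -830.87168358,  891.84299844]), 'attitude': array([-0.39646407,  0.89584407, -0.18495938,  0.07790807])}
wrist {'fovy': 64.23510076203105, 'cx': 320.20164582048534, 'cy': 196.90427309310428, 'k1': -0.026041888780546203, 'mount': array([[ 9.99999265e-01,  8.57278365e-04, -8.57086391e-04,
        -5.46051254e-01],
       [ 1.07601624e-03, -3.02086485e-01,  9.53279916e-01,
        -1.22473186e+02],
       [ 5.58312032e-04, -9.53280137e-01, -3.02087186e-01,
         7.70058822e+01],
       [ 0.00000000e+00,  0.00000000e+00,  0.00000000e+00,
         1.00000000e+00]])}
```

View pics/scene0.png

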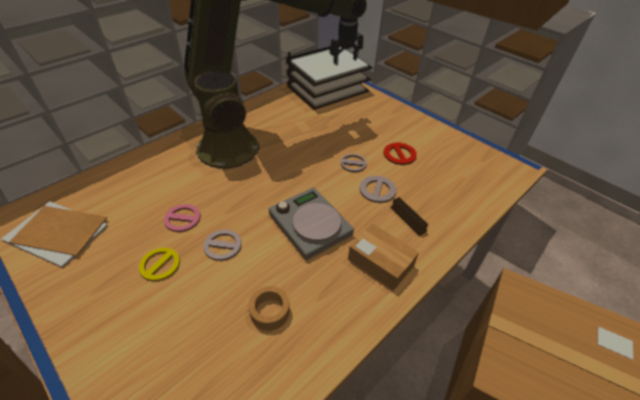

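View pics/side0.png

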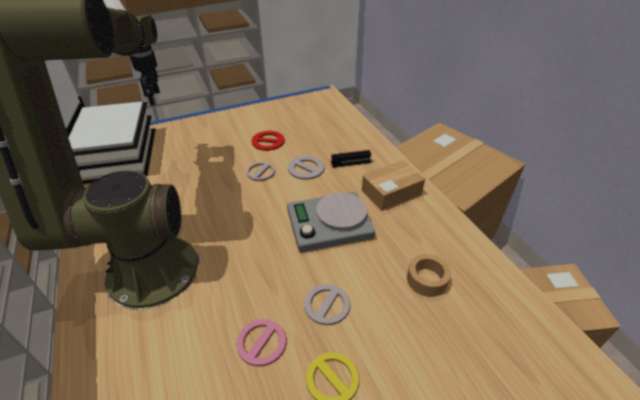

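View pics/wrist0.png

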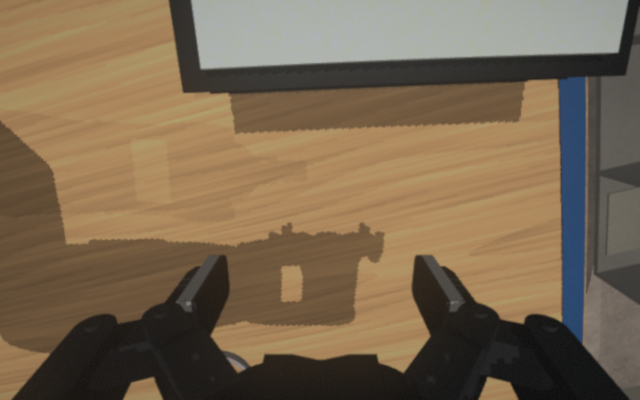

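```bash
cat > h.py <<'E'
from rig import bot
import cv2, numpy as np
from scipy.spatial.transform import Rotation as R
def rot(q): return R.from_quat(np.asarray(q),scalar_first=True).as_matrix()
def cam(name):
    s=bot.read_state(); c=bot.read_camera(name)
    f=200/np.tan(np.radians(c["fovy"])/2)
    c["K"]=np.array([[f,0,c["cx"]],[0,f,c["cy"]],[0,0,1]]); c["D"]=np.array([c["k1"],0,0,0,0.])
    if "mount" in c:
        T=np.eye(4);T[:3,:3]=rot(s["tool_rot"]);T[:3,3]=s["ee_pos"]; M=T@c["mount"]
        c["Rc"],c["t"]=M[:3,:3],M[:3,3]
    else: c["Rc"],c["t"]=rot(c["attitude"]),np.array(c["eye"])
    return c
def rays(c,uv):
    n=cv2.undistortPoints(np.array(uv,float).reshape(-1,1,2),c["K"],c["D"]).reshape(-1,2)
    return np.c_[n,np.ones(len(n))]
def onplane(c,uv,z):
    d=rays(c,uv)@c["Rc"].T; return c["t"]+d*((z-c["t"][2])/d[:,2])[:,None]
def bydepth(c,uv):
    uv=np.array(uv).reshape(-1,2); i=np.round(uv).astype(int); z=c["depth"][i[:,1],i[:,0]]
    return (rays(c,uv)*z[:,None])@c["Rc"].T+c["t"]
def topdown(c,x0,x1,y0,y1,z,res=1.0):
    # rectified picture of plane z: column = (y1-y)/res, row=(x1-x)/res
    ys=np.arange(y1,y0,-res);xs=np.arange(x1,x0,-res)
    X,Y=np.meshgrid(xs,ys,indexing="ij")
    P=np.c_[X.ravel(),Y.ravel(),np.full(X.size,z)]
    Rt=c["Rc"].T; rv,_=cv2.Rodrigues(Rt); uv,_=cv2.projectPoints(P,rv,-Rt@c["t"],c["K"],c["D"])
    uv=uv.reshape(*X.shape,2).astype(np.float32)
    return cv2.remap(c["image"],uv[...,0],uv[...,1],cv2.INTER_LINEAR)
E
python3 - <<'E'
from h import *
for n,ps in (("scene",[(222,244),(354,162),(378,188),(317,222),(283,205),(400,153)]),("side",[(327,303),(261,171),(306,167),(342,211),(307,230),(267,140)])):
    c=cam(n)
    print(n,onplane(c,ps,12).round(0).tolist()); print(bydepth(c,ps).round(0).tolist())
    t=topdown(c,200,800,-450,350,12); cv2.imwrite(f"pics/td_{n}.png",t)
E
```

```text
scene [[407.0, -302.0, 12.0], [418.0, 305.0, 12.0], [577.0, 261.0, 12.0], [544.0, -17.0, 12.0], [407.0, -50.0, 12.0], [506.0, 484.0, 12.0]]
[[405.0, -302.0, 10.0], [417.0, 307.0, 10.0], [578.0, 260.0, 13.0], [575.0, -48.0, 62.0], [445.0, -79.0, 62.0], [504.0, 487.0, 9.0]]
side [[402.0, -303.0, 12.0], [412.0, 296.0, 12.0], [569.0, 253.0, 12.0], [588.0, -9.0, 12.0], [453.0, -42.0, 12.0], [494.0, 480.0, 12.0]]
[[402.0, -303.0, 12.0], [412.0, 299.0, 10.0], [571.0, 257.0, 9.0], [563.0, -55.0, 61.0], [437.0, -84.0, 59.0], [497.0, 491.0, 4.0]]
```

View td.

View pics/td_scene.png

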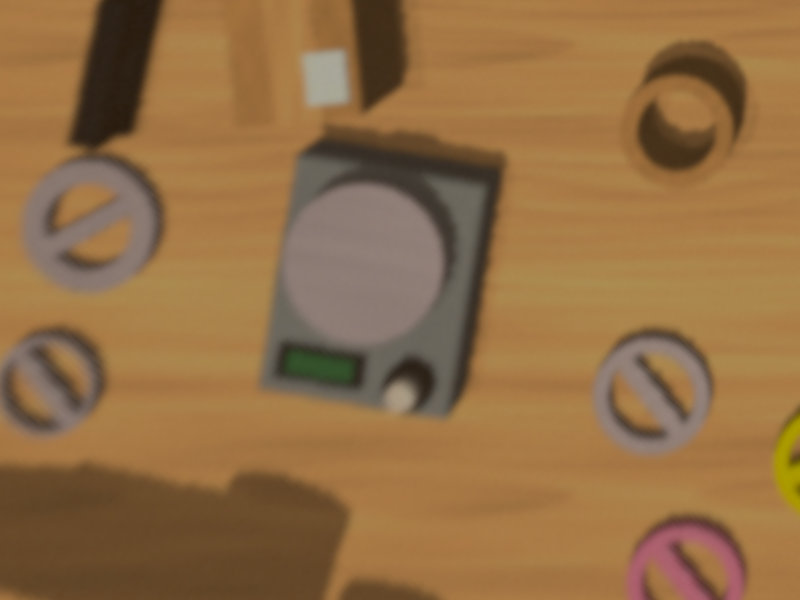

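View pics/td_side.png

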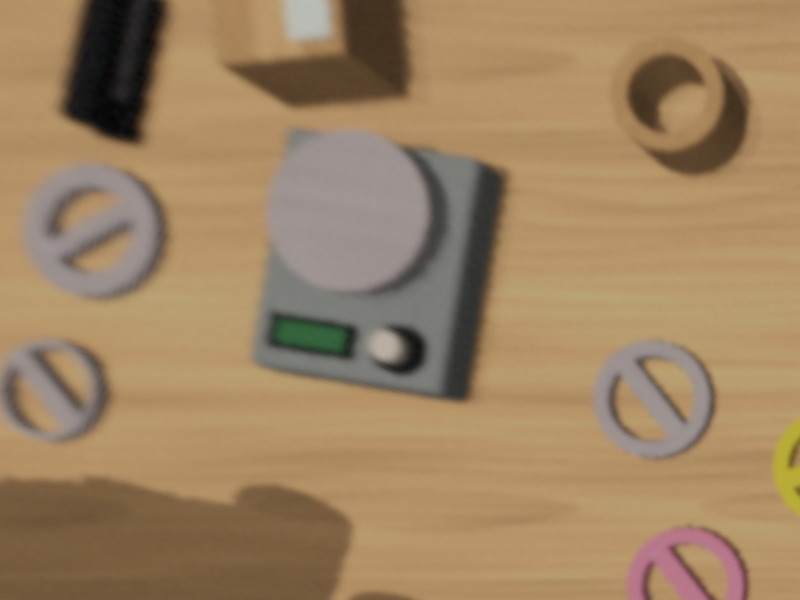

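```bash
cat >> h.py <<'E'
def down(a):
    x=np.array([np.cos(a),np.sin(a),0]);y=np.array([0,0,-1.])
    q=R.from_matrix(np.c_[x,y,np.cross(x,y)]).as_quat(scalar_first=True); return q
def yaw():
    m=rot(bot.read_state()["tool_rot"]); return np.arctan2(m[1,0],m[0,0])
E
python3 - <<'E'
from h import *
print(yaw())
# feasible jaw angles at spots: joint 6
for p in ((530,-55,300),(575,258,150),(405,-302,150),(415,300,150),(430,-90,150)):
    o=[]
    for a in np.arange(-np.pi,np.pi,np.pi/8):
        j=bot.ik(p,down(a)); o.append((round(a,2),None if j is None else round(j[5],2)))
    print(p,o)
for n in("scene","side"):
    c=cam(n);t=topdown(c,370,690,-200,110,62,.5);cv2.imwrite(f"pics/tds_{n}.png",cv2.resize(t,None,fx=.9,fy=.9))
E
```

```text
1.328014232681896
(530, -55, 300) [(np.float64(-3.14), None), (np.float64(-2.75), None), (np.float64(-2.36), np.float64(2.18)), (np.float64(-1.96), np.float64(1.79)), (np.float64(-1.57), np.float64(1.4)), (np.float64(-1.18), np.float64(1.01)), (np.float64(-0.79), np.float64(0.61)), (np.float64(-0.39), np.float64(0.22)), (np.float64(0.0), np.float64(-0.17)), (np.float64(0.39), np.float64(-0.56)), (np.float64(0.79), np.float64(-0.96)), (np.float64(1.18), np.float64(-1.35)), (np.float64(1.57), np.float64(-1.74)), (np.float64(1.96), np.float64(-2.14)), (np.float64(2.36), np.float64(-2.53)), (np.float64(2.75), None)]
(575, 258, 150) [(np.float64(-3.14), None), (np.float64(-2.75), None), (np.float64(-2.36), None), (np.float64(-1.96), np.float64(2.33)), (np.float64(-1.57), np.float64(1.93)), (np.float64(-1.18), np.float64(1.54)), (np.float64(-0.79), np.float64(1.15)), (np.float64(-0.39), np.float64(0.76)), (np.float64(0.0), np.float64(0.36)), (np.float64(0.39), np.float64(-0.03)), (np.float64(0.79), np.float64(-0.42)), (np.float64(1.18), np.float64(-0.81)), (np.float64(1.57), np.float64(-1.
[... 1224 characters left out ...]
6), np.float64(-1.41)), (np.float64(2.36), np.float64(-1.8)), (np.float64(2.75), np.float64(-2.19))]
(430, -90, 150) [(np.float64(-3.14), None), (np.float64(-2.75), np.float64(2.46)), (np.float64(-2.36), np.float64(2.07)), (np.float64(-1.96), np.float64(1.67)), (np.float64(-1.57), np.float64(1.28)), (np.float64(-1.18), np.float64(0.89)), (np.float64(-0.79), np.float64(0.5)), (np.float64(-0.39), np.float64(0.1)), (np.float64(0.0), np.float64(-0.29)), (np.float64(0.39), np.float64(-0.68)), (np.float64(0.79), np.float64(-1.08)), (np.float64(1.18), np.float64(-1.47)), (np.float64(1.57), np.float64(-1.86)), (np.float64(1.96), np.float64(-2.25)), (np.float64(2.36), None), (np.float64(2.75), None)]
```

```bash
python3 - <<'E'
from h import *
bot.move_to([400,300,330],down(1.33)); bot.dwell(.15)
c=cam("wrist");cv2.imwrite("pics/w_left.png",c["image"]);np.save("pics/wl.npy",c,allow_pickle=True)
cv2.imwrite("pics/tdw_left.png",topdown(c,340,680,160,400,12,.5))
print(c["t"],c["Rc"][:,2],bot.read_state()["clock"])
bot.move_to([420,-50,350],down(1.4)); bot.dwell(.15)
c=cam("wrist");cv2.imwrite("pics/w_scale.png",c["image"]);np.save("pics/ws.npy",c,allow_pickle=True)
cv2.imwrite("pics/tdw_scale.png",topdown(c,380,680,-200,110,62,.5))
print(bot.read_state()["clock"])
E
```

```text
[324.63031524 318.44289911 452.27507878] [ 0.29289781 -0.07263474 -0.95338086] 1.9167
3.4333
```

View pics/w_left.png

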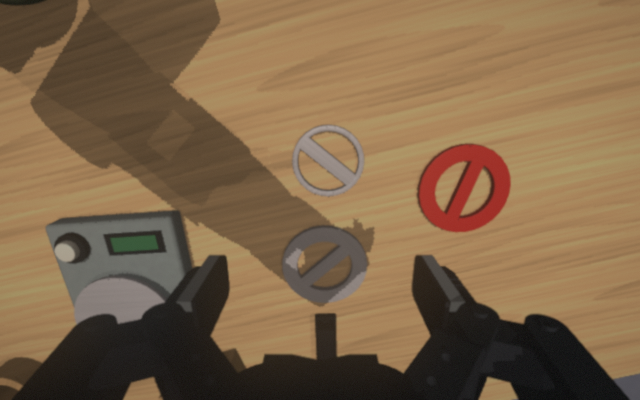

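View pics/tdw_left.png

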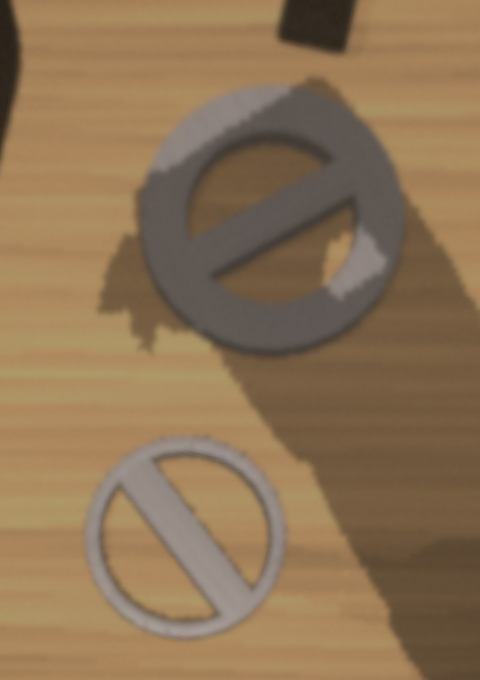

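View pics/tdw_scale.png

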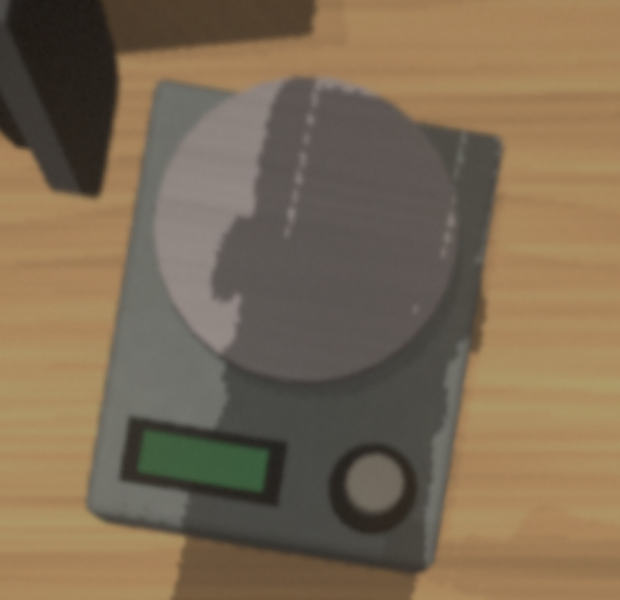

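```bash
python3 - <<'E'
import cv2,numpy as np
a=cv2.imread("pics/tds_scene.png");b=cv2.imread("pics/tds_side.png");print(a.shape)
cv2.imwrite("pics/tds_both.png",cv2.resize(np.hstack([a,b]),None,fx=.7,fy=.7))
E
```

```text
(576, 558, 3)
```

View pics/tds_both.png

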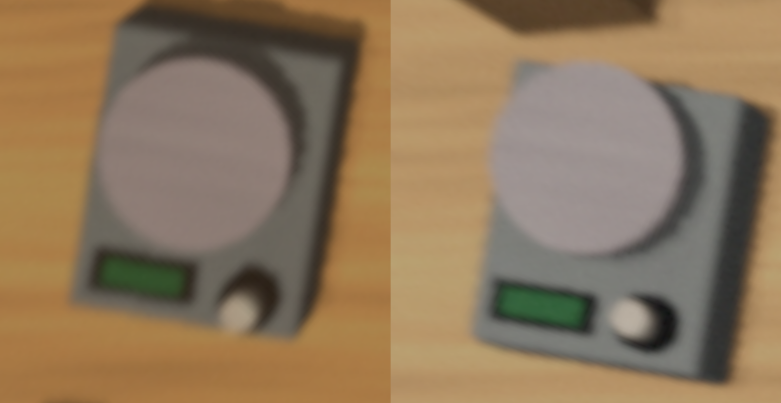

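```bash
python3 - <<'E'
from h import *
bot.move_gripper(0,40)
q=down(1.4)
bot.move_to([439,-79,105],q)
f0=bot.read_state()["ft_force"]
r=bot.servo_line([439,-79,70],speed=25,until_force=15)
s=bot.read_state();print(r,s["ee_pos"],s["ft_force"]-f0,s["clock"])
bot.dwell(.15)
bot.servo_line([439,-79,120],speed=150)
bot.move_gripper(38)
bot.move_to([571,261,180],down(0.47)); bot.dwell(.15)
c=cam("wrist");cv2.imwrite("pics/w_L2.png",c["image"])
cv2.imwrite("pics/tdw_L2.png",topdown(c,490,650,160,350,12,.33))
print(bot.read_state()["clock"],bot.read_state()["ee_pos"],bot.read_state()["grip_width"])
E
```

```text
True [439.01417754 -79.01068179  74.89768074] [-4.33511728  2.98843442 13.74257965] 6.2917
8.9417 [571.17550971 260.19761355 180.04480618] 38.13423087186008
```

View pics/w_L2.png

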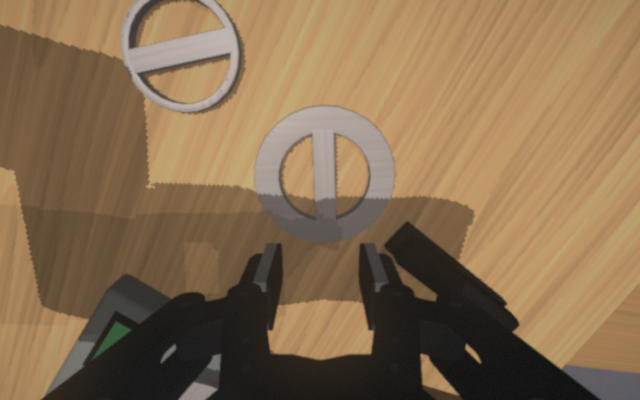

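View pics/tdw_L2.png

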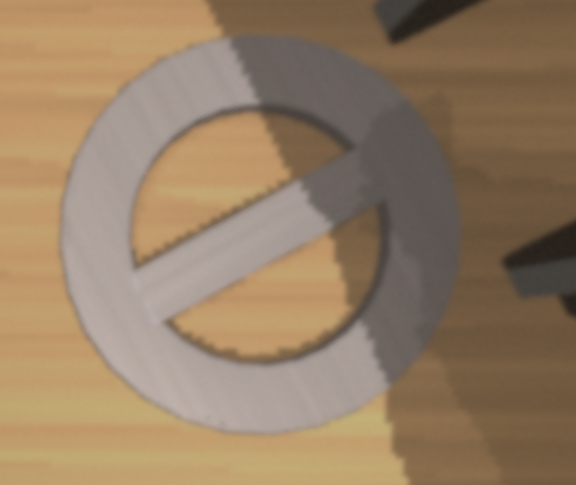

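```bash
python3 - <<'E'
from h import *
bot.move_to([572,263,60],down(0.47)); bot.dwell(.15)
c=cam("wrist");cv2.imwrite("pics/w_L3.png",c["image"])
cv2.imwrite("pics/tdw_L3.png",topdown(c,490,650,160,350,12,.33))
print(bot.read_state()["clock"],bot.read_state()["ee_pos"])
E
```

```text
9.6917 [573.01247169 263.35824835  62.35331992]
```

View pics/w_L3.png

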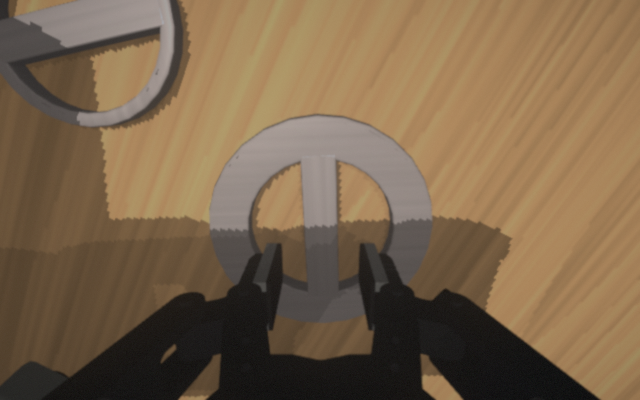

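View pics/tdw_L3.png

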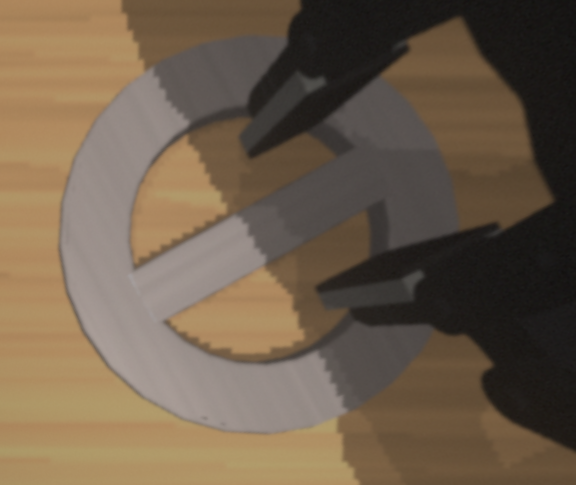

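```bash
python3 - <<'E'
from h import *
q=down(0.48)
bot.servo_line([572.7,264.3,45],q,speed=60)
print(bot.servo_line([572.7,264.3,22],q,speed=40,until_force=8),bot.read_state()["ee_pos"])
bot.move_gripper(10,60)
s=bot.read_state();print(s["grip_width"],s["ee_pos"])
bot.servo_line([572.7,264.3,160],speed=120); bot.dwell(.1)
s=bot.read_state();print(s["grip_width"],s["ft_force"],s["moment"])
z=np.array([-np.sin(.48),np.cos(.48)])
p=np.array([566,-44])+150*z
bot.move_to([p[0],p[1],200],q);bot.dwell(.3)
c=cam("wrist");cv2.imwrite("pics/w_P.png",c["image"])
cv2.imwrite("pics/tdw_P.png",topdown(c,470,660,-140,90,62,.4))
print(bot.read_state()["clock"],bot.read_state()["ee_pos"])
E
```

```text
False [572.78326257 264.340614    22.08470478]
18.130106193230795 [573.04107225 264.44800162  22.60244546]
17.68456400554754 [-0.41825789  0.17139965 -7.63339902] [-0.03591757 -0.01656529  0.04791518]
13.6667 [496.78831221  89.44682569 199.7320029 ]
```

View pics/w_P.png

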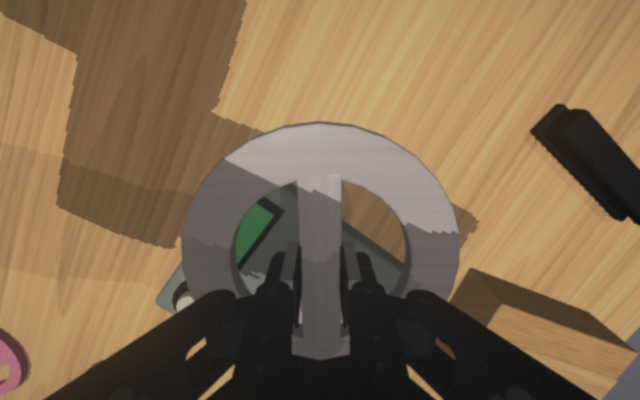

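View pics/tdw_P.png

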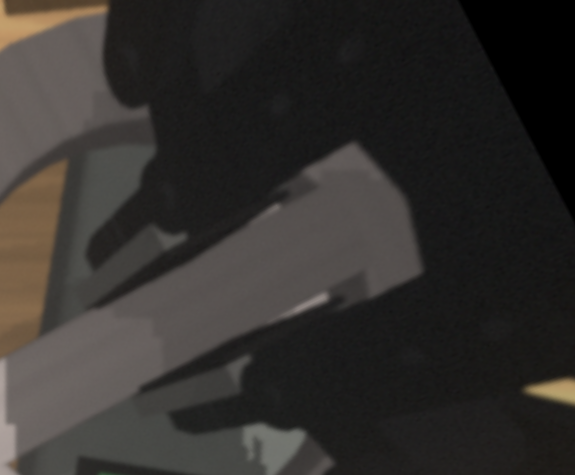

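```bash
python3 - <<'E'
from h import *
q=down(0.48)
z=np.array([-np.sin(.48),np.cos(.48)])
p=np.array([566,-44])-140*z
bot.move_to([p[0],p[1],200],q);bot.dwell(.3)
c=cam("wrist");cv2.imwrite("pics/w_P2.png",c["image"])
cv2.imwrite("pics/tdw_P2.png",topdown(c,470,660,-140,90,62,.4))
print(bot.read_state()["clock"],bot.read_state()["ee_pos"])
E
```

```text
15.1333 [ 630.69644781 -167.57660338  200.19883243]
```

View pics/w_P2.png

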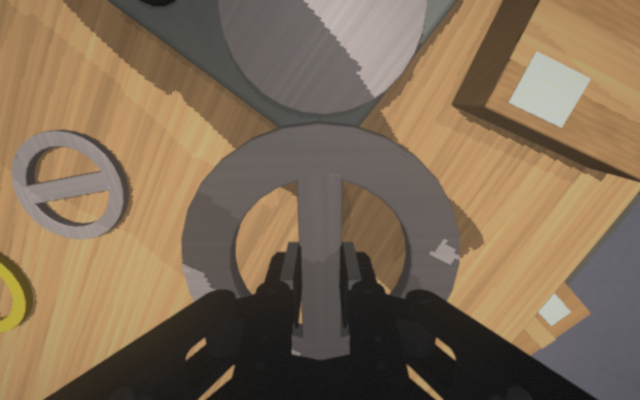

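View pics/tdw_P2.png

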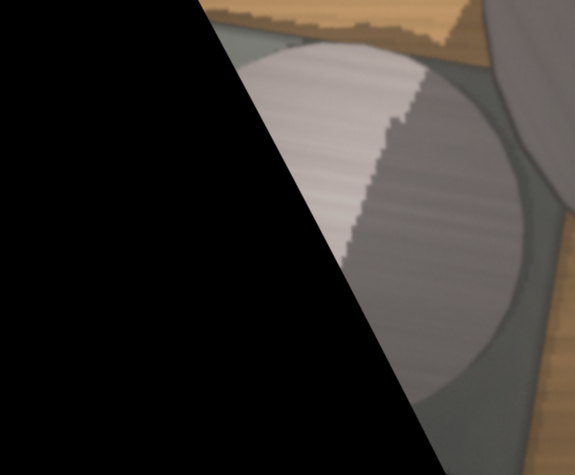

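```bash
python3 - <<'E'
from h import *
q=down(0.48)
bot.move_to([566,-43,115],q)
bot.servo_line([566,-43,92],speed=60);bot.dwell(.2)
print(bot.read_state()["ee_pos"])
print(bot.servo_line([566,-43,82],speed=15,until_force=4));s=bot.read_state();print(s["ee_pos"],s["ft_force"])
bot.move_gripper(38);bot.dwell(.1)
s=bot.read_state();print(s["ee_pos"],s["ft_force"],s["grip_width"])
bot.servo_line([566,-43,190],speed=100)
# view back along so the stack sits between the fingers
bot.dwell(.15)
c=cam("wrist");cv2.imwrite("pics/w_P3.png",c["image"])
cv2.imwrite("pics/tdw_P3.png",topdown(c,480,660,-140,60,74,.35))
cv2.imwrite("pics/tdw_P3b.png",topdown(c,480,660,-140,60,62,.35))
print(bot.read_state()["clock"])
E
```

```text
[566.18264189 -43.02878869  92.34315337]
True
[565.9608319  -42.99041771  84.57349769] [-0.76998378  0.65901471  5.05492729]
[565.1062613  -42.87437962  83.3048131 ] [-0.16561189 -0.33753894 -0.37519168] 37.591720705618904
18.9333
```

View pics/w_P3.png

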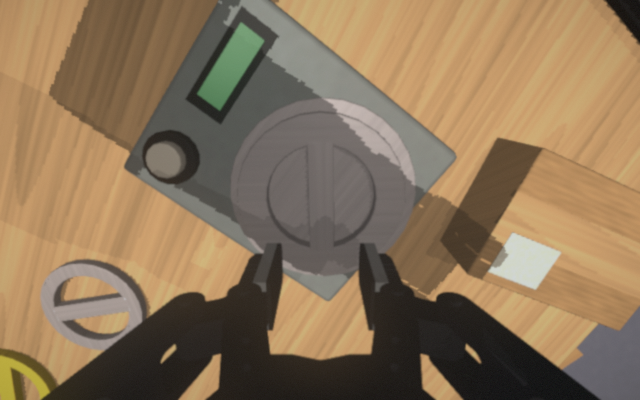

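View pics/tdw_P3.png

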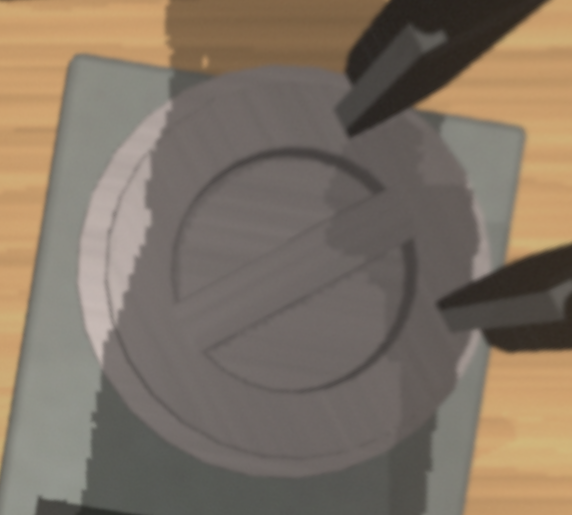

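View pics/tdw_P3b.png

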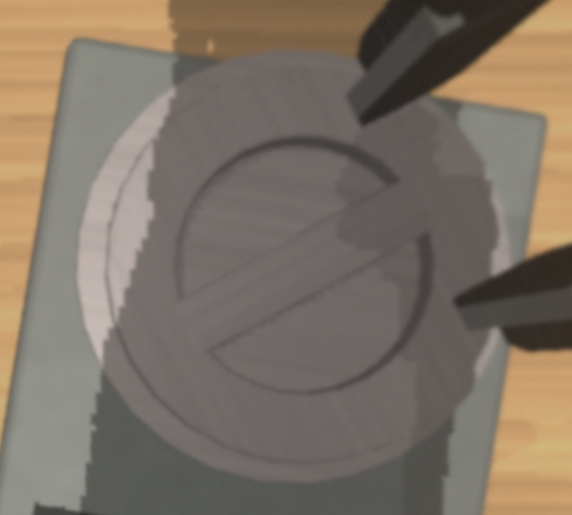

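```bash
python3 - <<'E'
from h import *
bot.move_to([403,-303,110],down(-.84));bot.dwell(.25)
c=cam("wrist");cv2.imwrite("pics/w_M.png",c["image"])
cv2.imwrite("pics/tdw_M.png",topdown(c,330,480,-380,-220,12,.3))
print(bot.read_state()["clock"],bot.read_state()["ee_pos"])
E
```

```text
20.4417 [ 403.40010633 -302.64866986  110.10323414]
```

View pics/w_M.png

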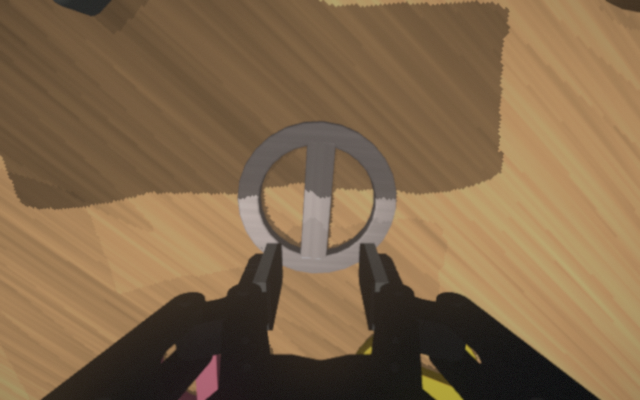

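View pics/tdw_M.png

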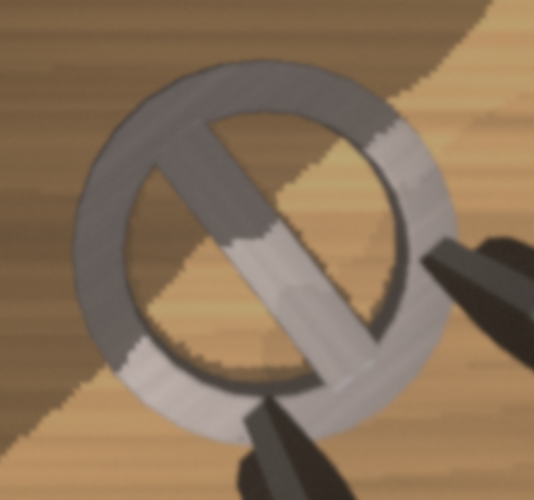

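```bash
cat >> h.py <<'E'
def pick(x,y,a):
    q=down(a)
    bot.move_to([x,y,55],q)
    print(bot.servo_line([x,y,22],q,speed=50,until_force=8),bot.read_state()["ee_pos"])
    bot.move_gripper(10,60); s=bot.read_state();print("grip",s["grip_width"],s["ee_pos"])
    bot.servo_line([x,y,150],speed=120); bot.dwell(.05)
    s=bot.read_state();print("lift",s["grip_width"],s["ft_force"],s["clock"])
def place(x,y,a,zc):
    q=down(a)
    bot.move_to([x,y,zc+60],q)
    bot.servo_line([x,y,zc+8],speed=60);bot.dwell(.2)
    print(bot.read_state()["ee_pos"],bot.servo_line([x,y,zc-3],speed=15,until_force=4));s=bot.read_state();print(s["ee_pos"],s["ft_force"])
    bot.move_gripper(38);bot.dwell(.1)
    s=bot.read_state();print(s["ee_pos"],s["grip_width"],s["ft_force"])
    bot.servo_line([x,y,190],speed=100);bot.dwell(.15)
E
python3 - <<'E'
from h import *
pick(404.5,-299.8,-.912)
place(565.6,-43,-.912,96.5)
c=cam("wrist");cv2.imwrite("pics/w_P4.png",c["image"])
cv2.imwrite("pics/tdw_P4.png",topdown(c,480,660,-140,60,86,.35))
print(bot.read_state()["clock"])
E
```

```text
False [ 404.5932994  -299.87611268   22.12381859]
grip 18.27483143575262 [ 404.70875244 -299.97335982   22.52867289]
lift 17.820502786761956 [ 0.76819046  0.10731742 -5.58486291] 23.15
[565.73257111 -43.0170297  104.86628942] True
[565.56167909 -42.97174795  96.54379717] [-0.07774339  0.5534727   6.55777706]
[564.85085371 -42.88360203  95.4339327 ] 37.971342716988154 [-0.09385208 -0.04073171 -0.3819379 ]
27.8
```

View pics/w_P4.png

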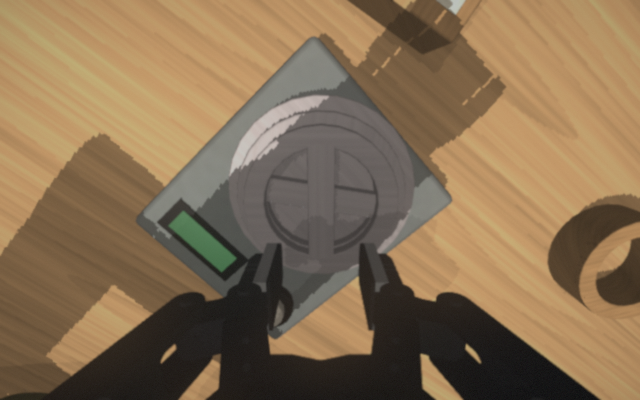

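View pics/tdw_P4.png

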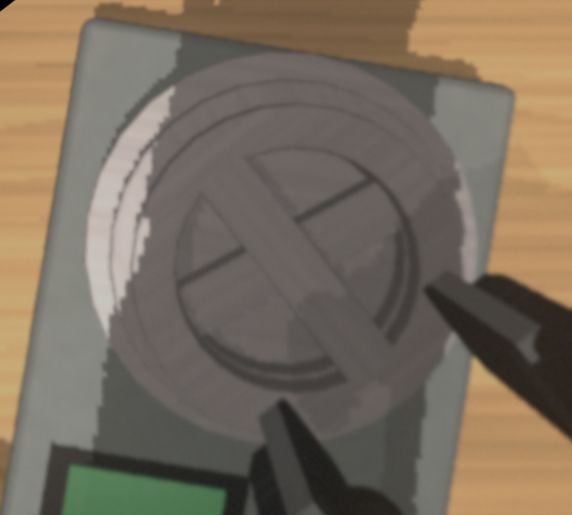

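```bash
python3 - <<'E'
from h import *
bot.move_to([411.5,306,110],down(-.93));bot.dwell(.25)
c=cam("wrist");cv2.imwrite("pics/w_S.png",c["image"])
cv2.imwrite("pics/tdw_S.png",topdown(c,340,490,230,390,12,.3))
print(bot.read_state()["clock"],bot.read_state()["ee_pos"])
E
```

```text
29.55 [411.81315801 305.67587143 110.06004289]
```

View pics/w_S.png

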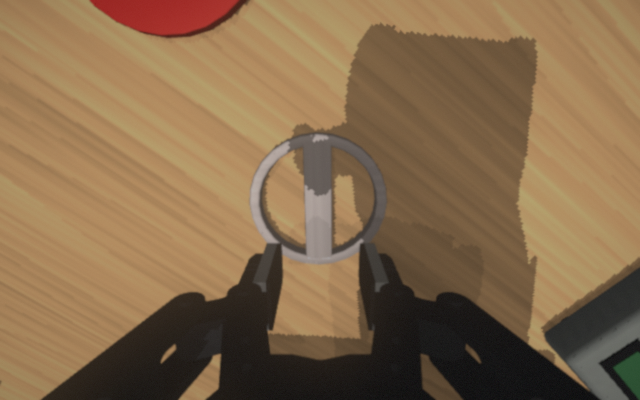

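View pics/tdw_S.png

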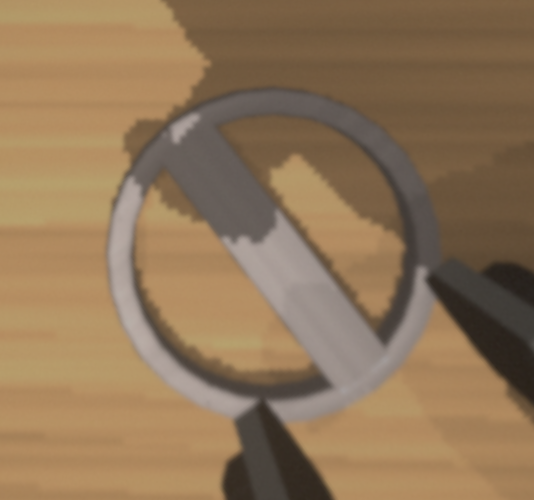

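```bash
python3 - <<'E'
from h import *
pick(413.6,307.8,-.924)
place(565.8,-43.3,-.924,108.5)
c=cam("wrist");cv2.imwrite("pics/w_P5.png",c["image"])
cv2.imwrite("pics/tdw_P5.png",topdown(c,480,660,-140,60,98,.35))
print(bot.read_state()["clock"])
c=cam("side");cv2.imwrite("pics/side5.png",cv2.resize(c["image"][150:290,240:440],None,fx=4,fy=4))
E
```

```text
False [413.73026974 307.88254804  22.13996286]
grip 17.679884171997518 [413.86145929 307.94755538  22.5649318 ]
lift 18.182032625389454 [-0.87268354 -0.04396071 -3.33154625] 32.2583
[565.91990782 -43.33250285 116.82242941] True
[565.76994317 -43.30439093 108.58973766] [-0.65668766  0.31553397  5.34901195]
[565.24849243 -43.22544107 107.71296606] 38.023367111953874 [ 0.03661065 -0.07835028 -0.32672475]
37.0583
```

View pics/w_P5.png

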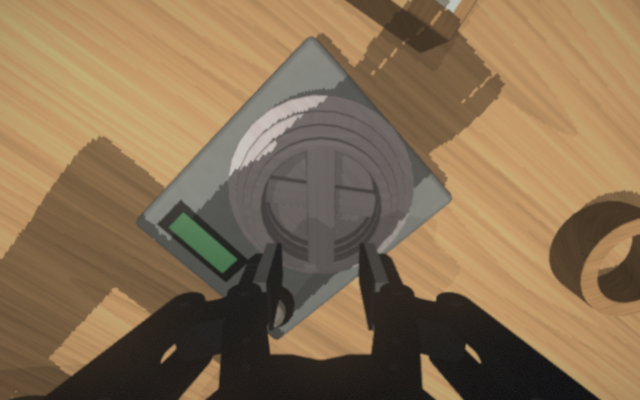

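View pics/tdw_P5.png

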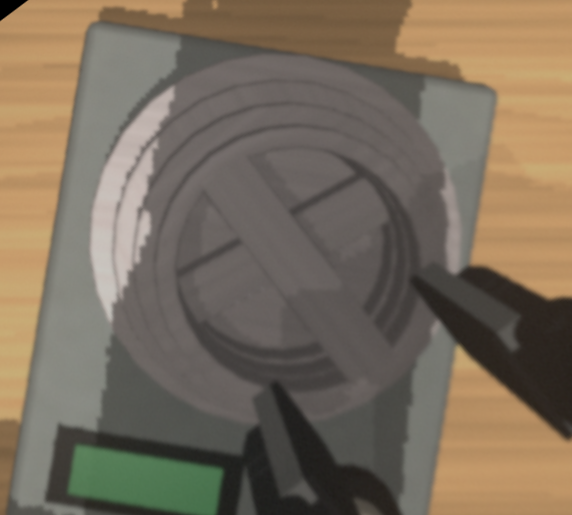

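View pics/side5.png

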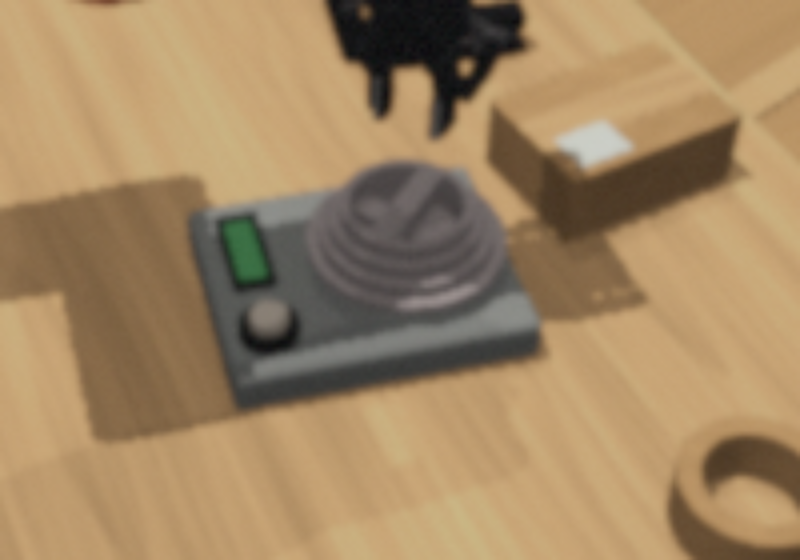

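```bash
python3 - <<'E'
from h import *
bot.dwell(.3);print(bot.finish_job(),bot.read_state()["clock"])
E
```

```text
the job is handed in; nothing more can be done
the job is handed in; nothing more can be done
```

I pressed the zero button, stacked the three weights on the plate and handed the job in at about 37.5 s of the 67 s allowed. The hand-in gives no verdict.

- **Zero button:** with the plate empty, the tool moved about 6.1 mm below the expected contact height and the force rose by about 14 N, so the button went fully down.
- **Stack:** I stacked large, then medium, then small. I lowered each until it touched, at 84.6, 96.5 and 108.6 mm tool height. That is the expected 12 mm step each time, so each lies flat. I opened the fingers fully before moving on.
- **Last checks:** wrist pictures put the large weight about 2 mm from the plate's centre, and the medium and small within about 1–2 mm of the one below. A side picture shows a stepped, flat stack, the gripper clear of it, and the parcel and tape roll looking undisturbed. I did not take a final picture of the stapler, but no low move went near it after I picked up the large weight.
- **Disagreement:** the scene and side cameras placed the plate about 3 mm, and the left-hand weights up to about 9 mm, from where the wrist camera did. I used the wrist values, which stayed the same at different heights.

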